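# Shut and lock the small-parts drawers

### The arm

A 6-joint arm with a two-finger parallel gripper is mounted at the origin on a cart in front of the work surface, level with it; the furniture and walls round the work are solid. World frame = base frame: x ahead of the robot, y to its left, z up, the work surface at z = 0. Lengths are in mm, angles in degrees, forces in N, time in s.
With the tool pointing down it reaches from about 300 to 850 mm from the base axis. Payload 4.2 kg.
Tool frame: the origin (TCP) lies midway between the tips of the shut fingers; the grasp point (between the pads) lies 19 mm behind it (env.grasp_offset is the distance from the TCP to the grasp point, in mm); z points along the fingers, y is the line along which they close (so a half turn about z gives the same grasp; the last joint's range is limited). The gripper opens to 91 mm and grips with 3 to 60 N. Pads are 32 mm wide; open, the fingers measure 118 mm over their backs; the gripper's body (76 mm by 178 mm) begins 60 mm behind the grasp point.
Start: joints at [-1.146, 18.312, 89.639, -0, 72.044, -1.146], TCP at [575.016, 0, 213.976] pointing down, gripper open.
Joint ranges: [-177.97, 177.97], [-48.28, 115.42], [12.27, 149.76], [-77.06, 257.06], [2.81, 150.46], [-146.56, 146.56]. Speed limits (degrees/s): [147.25, 147.25, 180, 180, 180, 180].

### API

Orientations are given as [roll, pitch, yaw] about the fixed x, y, z axes, in that order (R = Rz(yaw) Ry(pitch) Rx(roll)).
In Python, from workcell import env, optics gives the robot as it stands. The module is installed in compiled form; this text tells all that it offers.
- The arm moves only by the tool send_rows, never from a script. Its argument "targets" is a list that holds one entry, the list of rows, each a list of 7 numbers: the turn, a rotation vector about the world's x, y, z scaled (see below), then the shift along the world's x, y, z scaled (see below), then the closure, from -1 (fully open) to 1 (shut). In form: [[[rx, ry, rz, x, y, z, gripper], ...]]. A call has 1 to 12 rows; each row shifts and turns the commanded pose from where the row before left it; what a row does not reach is not made up. The controller multiplies each number of a shift by 0.2 m and each number of a turn by pi/2 rad. A row lasts 1/10 s, in which the tool goes at most 50 mm and 8.59 degrees, less where a joint would pass 70% of its speed; a pose out of reach is approached as far as the arm can. A call with a number of a shift or a turn outside -1 to 1 is refused whole. A call with a gripper value outside its range is refused whole. The fingers move at their own pace and stop on an object; "grip_force" is the grip in N (left out, the last holds). Time passes only in rows, so rows that do not move let the fingers close. It gives the time, the measured TCP pose, the force, the opening and the grip force at its end, in the units of the state.
- env.state(): the state, without advancing time (a new reading comes with each control period).
- optics.grab_frame(name): name is "scene" or "side" or "wrist"; returns (picture, depth): 420x560x3 uint8, red, green, blue; 420x560 float32, mm along the optical axis (not along the pixel's ray), 0 where there is no reading.
- optics.camera_info(name): a dict with "camera_matrix" (3x3 intrinsics, pixels), "R" (3x3) and "t" (3): a world point X has camera coordinates R X + t; the wrist camera has in their place "mount" (4x4, takes a point from camera to tool coordinates, whose origin is the TCP and whose axes are the flange's). Camera axes: x right, y down, z forward; pixel columns grow to the right and rows downward; lengths in mm; the calibration is good to about 2 mm. A picture is of the moment at which its call begins: read the wrist's pose just before it. camera_info takes no time and is no camera call.
- env.job_done(): hands the job in; it is judged then, once.
Trained networks look in the newest picture that a camera, given by its name, has taken for a name from the list of things; names that differ only in an ending like _2 or _b are one class to them, and where a whole thing is asked for, a point or a joint stands for the part that bears it (a point fixed in the world has none). Each returns a list of dicts, best first, with "conf" (0 to 1); they miss things now and then, are a little off and sometimes report something else, mostly with a low value. They report only what shows in the picture. A call takes as long as a camera call.
- optics.silhouettes(camera, name): "mask" (420x560 bool, what is visible of it) and "at" ([column, row] in pixels, amid what is visible of it).
- optics.place_of(camera, name): "at" ([column, row] in pixels: a listed point, or the origin of a listed thing).
The state is a dict: "time_s": time; "qpos": joint angles; "qvel": joint speeds; "effort": joint torques, N m; "ee_pos": TCP position; "ee_rot": TCP orientation; "force": force on the tool from outside, world axes, zero at the start; "torque": the same for the moment, N m; "gripper_width": finger opening in mm; "gripper_force": force on a finger pad.
Only numpy, scipy, OpenCV 4.12 (cv2) and the standard library are available. Lean on these libraries where they do the work, as an engineer would, in place of code of your own. Each camera call takes 0.05 s, during which the arm holds its last target. There are 200 camera calls.

### The job

Put the small white drawer unit in order: with the fingertips, gently push both of its blue drawers fully home (no slamming), and only then push the red tab to slide the steel lock bar all the way to its right-hand end, so that its tongues stand in front of the closed drawers. Grasp nothing, do not touch or spill what lies in the drawers, and leave the things around and on top of the unit where they are.

Things in the scene. Friction and masses are not known exactly. Their poses are not given: they have to be found in the camera images.
- store: white drawer unit fixed to the worktop, 170 (x, depth) x 280 (y, width) x 85 mm high; origin at the centre of its underside on the worktop; its own -x is the front (towards the robot, turned by up to 0.3 rad), +y is its left as seen from the robot, z up. Two drawers side by side in its front; flat top at 85 mm, with a low aluminium guide rail (8 mm high) just behind the lock bar.
- drawer_l (a joint): left drawer, m pulled out towards the unit's -x: 0 = fully home (front flush with the white frame, a hard stop), 0.09 = most open. Slides with about 1.5 N of friction and stays where it is left; starts 0.045 to 0.085 open
- drawer_r (a joint): right drawer, the same
- drawer_l_face (a point): on the outer face of the left drawer's blue front (104 mm wide, from 14 to 72 mm above the worktop, facing the unit's -x), in the middle of its width, 48 mm above the worktop; moves with the drawer. A pull lip (44 mm wide, 6 mm high, stands out 6 mm) runs along the front 22 mm above the worktop. Behind the front is an open tray with low walls
- drawer_r_face (a point): the same point on the right drawer's front
- lock_bar (a joint): steel lock bar lying along the front edge of the unit's top, m slid towards the unit's -y (to the right): starts near 0 (0 to 0.006, unlocked, tongues in front of the white frame), 0.04 = its right-hand end, a hard stop (locked, tongues in front of both drawers). About 1.5 N of friction; stays where it is left. Its two tongues, 16 mm wide, hang down to 56 mm above the worktop and stand out 8 mm from the unit's front
- lock_tab (a point): centre of the red tab on the lock bar: 24 (x) x 14 (y) x 20 mm high, from 92.5 to 112.5 mm above the worktop; bar's upper face at 92.5 mm. To lock, push its left (+y) side towards the unit's -y
- watch_glass: watch glass, 72 mm across, 10 mm high, lying loose in the left drawer; origin at the centre of its underside
- bung_big: red rubber bung, 32 mm across, 26 mm high, standing loose in the right drawer; origin at the centre of its underside
- bung_small: red rubber bung, 25 mm across, 21 mm high, standing loose in the right drawer; origin at the centre of its underside
- timer: white timer, 66 x 60 x 18 mm, lying loose on top of the unit towards the back; origin at the centre of its underside
- marker_pen: red and white marker pen, 135 mm long, 17 mm thick, lying loose on the worktop, left of and before the unit; origin at the centre of its underside, length along its y
- sample_bottle: small glass bottle, 58 mm across, 103 mm high, loose, right of the unit; origin at the centre of its underside
- petri_dish: petri dish, 94 mm across, 18 mm high, loose, left of the unit; origin at the centre of its underside
- dropper: small brown dropper bottle with black top, 33 mm across, 107 mm high, loose, right of the unit; origin at the centre of its underside

How it is judged:
By the outcome, as a careful person would: the job done as asked, in the order asked, and still so for the second after the job is handed in, with the robot touching nothing.
It also fails if it takes over 54 s, if anything falls off the work surface, if the arm or the gripper's body presses on something with over 40 N, if the wrist force passes 120 N, or if a joint passes its speed limit or range.

## Working session

There is one attempt and no reset: what is moved stays moved. The work goes in short steps, Python scripts to look and compute and a tool call to move; the robot and the scene stay as the last step left them, time stands still between calls to the robot, and variables do not carry over. Pictures are saved under pics/ and viewed, at most 10 in all, crops included, and the job is handed in when it is done.

Besides the shell and the picture viewer there is one more tool, called after "Request:" as a command line: name --argument value ..., lists and objects as JSON in quotes. send_rows: Moves the arm, as the interface text tells. Its arguments: {"type":"object","properties":{"targets":{"type":"array"},"grip_force":{"type":"number"}},"required":["targets"]}

```bash
mkdir -p pics
cat > h.py <<'E'
import numpy as np, cv2
from workcell import env, optics
from scipy.spatial.transform import Rotation as Ro
def cam(n):
    c=optics.camera_info(n);K=np.array(c["camera_matrix"])
    if n=="wrist":
        s=env.state();M=np.array(c["mount"]);T=np.eye(4);T[:3,:3]=Ro.from_euler('xyz',s["ee_rot"],degrees=True).as_matrix();T[:3,3]=s["ee_pos"]
        W=T@M;return K,W[:3,:3],W[:3,3]
    R=np.array(c["R"]);t=np.array(c["t"]);return K,R.T,-R.T@t
def cloud(n,d):
    K,R,o=cam(n);v,u=np.mgrid[:420,:560]
    p=np.stack([(u-K[0,2])/K[0,0]*d,(v-K[1,2])/K[1,1]*d,d],-1)
    return p@R.T+o
def ray_z(n,uv,z):
    K,R,o=cam(n);r=R@np.array([(uv[0]-K[0,2])/K[0,0],(uv[1]-K[1,2])/K[1,1],1]);return o+r*(z-o[2])/r[2]
E
python3 - <<'E'
from h import *
print(env.state())
Z=dict(drawer_l_face=48,drawer_r_face=48,lock_tab=102.5,store=0,timer=85,watch_glass=20,bung_big=20,bung_small=20,marker_pen=0,sample_bottle=0,petri_dish=0,dropper=0)
for n in ("scene","side","wrist"):
    im,d=optics.grab_frame(n);cv2.imwrite(f"pics/{n}0.png",im[...,::-1]);np.save(n+"d.npy",cloud(n,d));np.save(n+"i.npy",im)
    print(n, cam(n)[2].round())
    for k,z in Z.items():
        r=optics.place_of(n,k)
        if r: print(k,round(r[0]["conf"],2),np.round(r[0]["at"]),ray_z(n,r[0]["at"],z).round(1))
E
```

```text
{'time_s': 0.0, 'qpos': array([-1.14727212e+00,  1.83516639e+01,  8.97060148e+01, -9.87893076e-04,
        7.20440661e+01, -1.14614222e+00]), 'qvel': array([-0.0263833 ,  0.03252371,  0.05057848, -0.04472545,  0.04715905,
       -0.01309058]), 'effort': array([-5.01459035e-04, -4.12465632e+01, -2.31973493e+01,  7.28826877e-02,
        4.58198413e-02, -1.41870069e-04]), 'ee_pos': array([ 5.74495535e+02, -8.25091840e-03,  2.13122707e+02]), 'ee_rot': array([-1.79898257e+02, -1.09611723e-03,  8.99991745e+01]), 'force': array([ 0.62639863,  0.12151087, -0.05250554]), 'torque': array([ 0.009113  , -0.04767414, -0.01721752]), 'gripper_force': 0.0, 'gripper_width': 91.27700046409161}
scene [  56.  678. 1041.]
drawer_l_face 0.93 [296. 227.] [469.1 -66.3  48. ]
drawer_r_face 0.56 [325. 208.] [ 433.9 -182.8   48. ]
lock_tab 0.84 [280. 200.] [540.5 -90.2 102.5]
store 0.56 [275. 202.] [ 600.6 -154.     0. ]
timer 0.56 [258. 180.] [ 652.  -137.7   85. ]
watch_glass 0.47 [278. 221.] [538.1 -77.2  20. ]
bung_big 0.21 [274. 204.] [ 587.8 -131.6   20. ]
bung_small 0.58 [305. 198.] [ 519.8 -210.9   20.
[... 285 characters left out ...]
_r_face 0.64 [281. 252.] [ 434.7 -179.8   48. ]
lock_tab 0.97 [304. 209.] [544.6 -76.1 102.5]
store 0.98 [331. 251.] [ 592.7 -159.9    0. ]
timer 0.57 [341. 218.] [ 635.4 -131.1   85. ]
watch_glass 0.44 [301. 235.] [536.6 -79.8  20. ]
bung_big 0.62 [315. 254.] [ 531.9 -183.8   20. ]
bung_small 0.38 [283. 254.] [ 452.8 -148.8   20. ]
marker_pen 0.73 [217. 179.] [415.8 388.2   0. ]
sample_bottle 0.96 [317. 330.] [ 422.9 -433.9    0. ]
petri_dish 0.69 [219. 181.] [417.3 376.7   0. ]
dropper 0.84 [397. 327.] [ 599.3 -490.4    0. ]
wrist [576.  73. 384.]
drawer_r_face 0.67 [153. 353.] [ 433.3 -187.7   48. ]
store 0.8 [301. 298.] [ 604.4 -146.6    0. ]
timer 0.59 [348. 323.] [ 645.  -125.1   85. ]
```

Run:
```python
from h import *
a=cv2.imread("pics/scene0.png");b=cv2.imread("pics/side0.png")
f=lambda i,x,y,w,h:cv2.resize(i[y:y+h,x:x+w],(400,600*400//400*h//h) if 0 else (400,int(400*h/w)),interpolation=cv2.INTER_CUBIC)
cv2.imwrite("pics/c1.png",np.hstack([f(a,210,140,160,200),f(b,210,150,160,200)]))
# unit pose: store top plane in depth
from collections import Counter
P=np.concatenate([np.load(n+"d.npy").reshape(-1,3) for n in("scene","side","wrist")])
C=np.concatenate([np.load(n+"i.npy").reshape(-1,3) for n in("scene","side","wrist")]).astype(int)
m=(P[:,2]>82)&(P[:,2]<88)&(P[:,0]>450)&(P[:,0]<800)&(abs(P[:,1]+140)<220)&(C.min(1)>130)
q=P[m][:,:2].astype(np.float32);print(len(q),cv2.minAreaRect(q))
for n in("scene","side","wrist"):
    p=np.load(n+"d.npy").reshape(-1,3);c=np.load(n+"i.npy").reshape(-1,3).astype(int)
    m=(p[:,2]>82)&(p[:,2]<88)&(p[:,0]>450)&(p[:,0]<800)&(abs(p[:,1]+140)<220)&(c.min(1)>130)
    q=p[m][:,:2];
    if len(q): print(n,len(q),cv2.minAreaRect(q.astype(np.float32)))
    m=(c[:,2]>c[:,0]+40)&(p[:,2]>18)&(p[:,2]<80)&(abs(p[:,0]-500)<150)&(abs(p[:,1]+140)<150)
    q=p[m]
    if len(q): print(" blue",len(q),np.percentile(q,[2,50,98],axis=0).round(0).tolist())
    m=(c[:,0]>c[:,1]+60)&(c[:,0]>c[:,2]+60)&(p[:,2]>96)&(p[:,2]<118)&(abs(p[:,0]-540)<80)&(abs(p[:,1]+100)<100)
    q=p[m]
    if len(q): print(" tab",len(q),np.percentile(q,[2,50,98],axis=0).round(0).tolist())
```

```text
13071 ((598.4481201171875, -152.4185791015625), (288.2542724609375, 179.66600036621094), 82.04057312011719)
scene 1778 ((599.7288818359375, -150.00772094726562), (283.293212890625, 178.1622772216797), 82.8314437866211)
 blue 520 [[429.0, -241.0, 20.0], [460.0, -113.0, 64.0], [482.0, -15.0, 76.0]]
 tab 43 [[526.0, -84.0, 97.0], [537.0, -76.0, 108.0], [548.0, -71.0, 115.0]]
side 2357 ((599.0108642578125, -152.4847412109375), (288.0257568359375, 178.732421875), 81.86631774902344)
 blue 368 [[427.0, -248.0, 22.0], [441.0, -175.0, 71.0], [480.0, -23.0, 76.0]]
 tab 54 [[526.0, -93.0, 96.0], [536.0, -86.0, 108.0], [548.0, -75.0, 115.0]]
wrist 8936 ((611.559326171875, -93.02740478515625), (162.71115112304688, 168.3973388671875), 81.66960144042969)
 blue 333 [[445.0, -179.0, 29.0], [478.0, -22.0, 70.0], [484.0, -15.0, 72.0]]
```

View pics/c1.png

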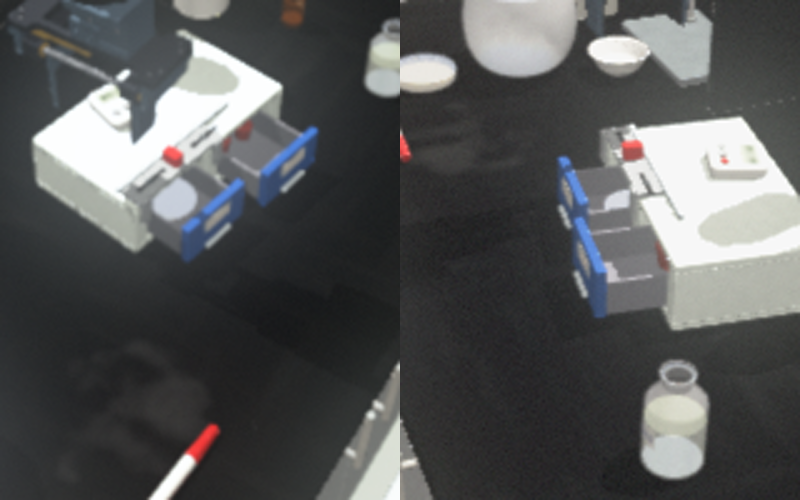

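View pics/wrist0.png

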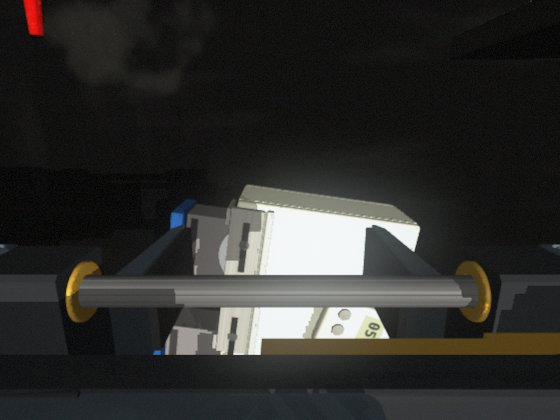

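The scene crop shows both drawers open, with the right one further out. The red tab is near (172,156) in the left half of that crop, and the pen and bottle are well clear. The unit is at about (599,-152) with yaw -8°. I'll move in front of the left drawer with the fingers shut, turned so they close along the unit's y.

Request:
send_rows --targets '[[[0,0,0.091,-0.08,-0.03,0,1],[0,0,0.091,-0.08,-0.03,0,1],[0,0,0.091,-0.08,-0.03,0,1],[0,0,0.091,-0.08,-0.03,0,1],[0,0,0.091,-0.08,-0.03,0,1],[0,0,0.091,-0.08,-0.03,0,1],[0,0,0.091,-0.08,-0.03,0,1],[0,0,0.091,-0.08,-0.03,0,1],[0,0,0.091,-0.08,-0.03,0,1],[0,0,0.091,-0.08,-0.03,0,1],[0,0,0,0,0,0,1],[0,0,0,0,0,0,1]]]'

```text
time_s: 3.15
ee_pos: [415.6, -60.0, 214.3]
ee_rot: [180.0, 0.1, 171.7]
force: [0.5, 1.0, 0.9]
gripper_width: 0.9
gripper_force: 0.0
```

Run:
```python
from h import *
s=env.state();print(s["time_s"],s["ee_pos"],s["ee_rot"],s["gripper_width"])
R=Ro.from_euler('z',-8,degrees=True).as_matrix();O=np.array([599,-152,0])
for n in("scene","side","wrist"):
    im,d=optics.grab_frame(n);cv2.imwrite(f"pics/{n}1.png",im[...,::-1])
    p=((cloud(n,d)-O)@R).reshape(-1,3);c=im.reshape(-1,3).astype(int)
    m=(c[:,2]>c[:,0]+40)&(p[:,2]>18)&(p[:,2]<80)&(d.ravel()>0)&(p[:,0]>-200)&(p[:,0]<-60)
    for nm,lo,hi in(("L",0,140),("R",-140,0)):
        q=p[m&(p[:,1]>lo)&(p[:,1]<hi)]
        if len(q): print(n,nm,len(q),np.percentile(q,[2,10,50,90,98],axis=0).round(0).tolist())
    m=(c[:,0]>c[:,1]+60)&(c[:,0]>c[:,2]+60)&(p[:,2]>96)&(p[:,2]<118)&(abs(p[:,0]+70)<40)&(abs(p[:,1])<130)
    if m.sum(): print(n,"tab",np.percentile(p[m],[2,50,98],axis=0).round(0).tolist())
    for k,z in dict(drawer_l_face=48,drawer_r_face=48,lock_tab=102.5,store=0).items():
        r=optics.place_of(n,k)
        if r: print(k,round(r[0]["conf"],2),((ray_z(n,r[0]["at"],z)-O)@R).round(1))
    m=(p[:,2]>82)&(p[:,2]<88)&(abs(p[:,0])<110)&(abs(p[:,1])<165)&(c.min(1)>130)
    print("top",np.percentile(p[m],[1,99],axis=0).round(0).tolist(),cv2.minAreaRect(p[m][:,:2].astype(np.float32)))
```

```text
3.15 [415.582582   -59.97642542 214.30229213] [1.79978546e+02 8.36391901e-02 1.71696627e+02] 0.8968946726443274
scene L 274 [[-146.0, 20.0, 20.0], [-145.0, 26.0, 28.0], [-143.0, 84.0, 63.0], [-135.0, 117.0, 73.0], [-133.0, 119.0, 75.0]]
scene R 263 [[-159.0, -111.0, 19.0], [-158.0, -106.0, 27.0], [-156.0, -47.0, 59.0], [-147.0, -13.0, 73.0], [-131.0, -11.0, 74.0]]
scene tab [[-83.0, 60.0, 98.0], [-72.0, 67.0, 109.0], [-61.0, 71.0, 115.0]]
drawer_l_face 0.6 [-146.7   68.1   48. ]
drawer_r_face 0.9 [-147.4  -58.8   48. ]
lock_tab 0.91 [-68.8  49.9 102.5]
store 0.85 [7.7 6.4 0. ]
top [[-81.0, -132.0, 82.0], [86.0, 141.0, 88.0]] ((-1.5495452880859375, 2.824737548828125), (179.79261779785156, 283.716796875), 0.2715946435928345)
side L 141 [[-145.0, 12.0, 28.0], [-144.0, 15.0, 49.0], [-141.0, 50.0, 71.0], [-134.0, 105.0, 75.0], [-123.0, 113.0, 76.0]]
side R 232 [[-158.0, -120.0, 22.0], [-157.0, -117.0, 29.0], [-154.0, -95.0, 68.0], [-148.0, -27.0, 74.0], [-143.0, -17.0, 75.0]]
side tab [[-82.0, 50.0, 99.0], [-72.0, 57.0, 110.0], [-62.0, 66.0, 115.0]]
drawer_l_face 0.86 [-151.5   58.6   48. ]
drawer_r_face 0.61 [-159.2  -54.1   48. ]
lock_tab 0.71 [-327.1  155.1  102.5]
top [[-81.0, -141.0, 82.0], [86.0, 135.0, 88.0]] ((-0.4818878173828125, -1.895477294921875), (178.54696655273438, 288.8248596191406), 0.40739402174949646)
wrist L 886 [[-144.0, 16.0, 19.0], [-143.0, 21.0, 23.0], [-143.0, 66.0, 44.0], [-143.0, 111.0, 63.0], [-142.0, 116.0, 71.0]]
wrist R 2382 [[-157.0, -112.0, 20.0], [-156.0, -106.0, 27.0], [-156.0, -60.0, 68.0], [-148.0, -16.0, 72.0], [-146.0, -12.0, 73.0]]
wrist tab [[-82.0, 65.0, 97.0], [-80.0, 65.0, 110.0], [-72.0, 66.0, 112.0]]
drawer_l_face 0.72 [-139.5   67.8   48. ]
drawer_r_face 0.57 [-161.2  -61.7   48. ]
lock_tab 0.61 [-70.5  62.2 102.5]
top [[-81.0, -137.0, 82.0], [-51.0, -45.0, 86.0]] ((-66.87938690185547, -35.95613098144531), (31.86719512939453, 204.92938232421875), 0.6898912191390991)
```

View pics/wrist1.png

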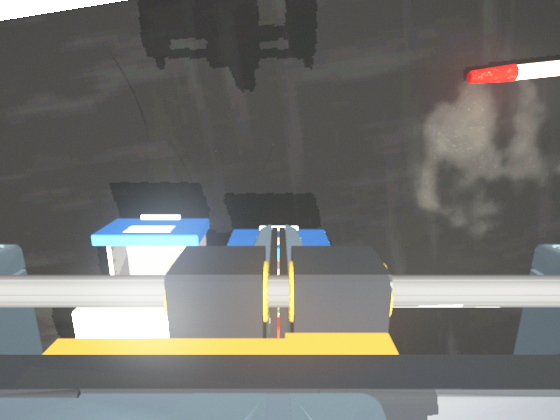

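The wrist view shows the left drawer's front at about (278,238), straight ahead of the shut fingers, and the right drawer's at (150,232). The left face is at x_u ≈ -143.5 and the right at -156.5. I'll go down and approach.

Request:
send_rows --targets '[[[0,0,0.003,0,0,-0.14,1],[0,0,0,0,0,-0.14,1],[0,0,0,0,0,-0.14,1],[0,0,0,0,0,-0.14,1],[0,0,0,0,0,-0.14,1],[0,0,0,0,0,-0.14,1],[0,0,0,0,0,0,1],[0,0,0,0.04,-0.0055,0,1],[0,0,0,0.04,-0.0055,0,1],[0,0,0,0.03,-0.004,0,1],[0,0,0,0,0,0,1]]]'

```text
time_s: 5.0
ee_pos: [439.3, -63.3, 47.1]
ee_rot: [-180.0, 0.2, 172.2]
force: [0.7, -0.4, -0.4]
gripper_width: 0.2
gripper_force: 0.0
```

Request:
send_rows --targets '[[[0,0,0,0.02,-0.0028,0,1],[0,0,0,0.02,-0.0028,0,1],[0,0,0,0.02,-0.0028,0,1],[0,0,0,0.02,-0.0028,0,1],[0,0,0,0.02,-0.0028,0,1],[0,0,0,0.02,-0.0028,0,1],[0,0,0,0.02,-0.0028,0,1],[0,0,0,0.02,-0.0028,0,1],[0,0,0,0.02,-0.0028,0,1],[0,0,0,0.02,-0.0028,0,1],[0,0,0,0.02,-0.0028,0,1],[0,0,0,0.02,-0.0028,0,1]]]'

```text
time_s: 6.2
ee_pos: [485.2, -69.8, 45.9]
ee_rot: [-180.0, -0.0, 172.2]
force: [-1.4, -1.3, -0.8]
gripper_width: 0.4
gripper_force: 0.8
```

```bash
cat > m.py <<'E'
from h import *
R=Ro.from_euler('z',-8,degrees=True).as_matrix();O=np.array([599,-152,0])
s=env.state();print("tcp_u",((s["ee_pos"]-O)@R).round(1),"F_u",(s["force"]@R).round(2))
def meas(tag,cams=("scene","side","wrist")):
  for n in cams:
    im,d=optics.grab_frame(n);cv2.imwrite(f"pics/{n}{tag}.png",im[...,::-1])
    p=((cloud(n,d)-O)@R).reshape(-1,3);c=im.reshape(-1,3).astype(int)
    m=(c[:,2]>c[:,0]+40)&(p[:,2]>18)&(p[:,2]<80)&(d.ravel()>0)&(p[:,0]>-200)&(p[:,0]<-60)
    for nm,lo,hi in(("L",0,140),("R",-140,0)):
        q=p[m&(p[:,1]>lo)&(p[:,1]<hi)]
        if len(q): print(n,nm,len(q),np.percentile(q[:,0],[2,10,50,90]).round(0).tolist())
    m=(c[:,0]>c[:,1]+60)&(c[:,0]>c[:,2]+60)&(p[:,2]>96)&(p[:,2]<118)&(abs(p[:,0]+70)<40)&(abs(p[:,1])<130)
    if m.sum(): print(n,"tab",np.percentile(p[m],[2,50,98],axis=0).round(0).tolist())
E
python3 - <<'E'
from m import *
meas("2")
E
```

```text
tcp_u [-124.1   65.5   45.9] F_u [-1.16 -1.45 -0.75]
scene L 79 [-109.0, -108.0, -105.0, -101.0]
scene R 265 [-159.0, -158.0, -156.0, -148.0]
scene tab [[-64.0, 63.0, 108.0], [-63.0, 68.0, 114.0], [-61.0, 68.0, 114.0]]
side L 85 [-106.0, -105.0, -102.0, -97.0]
side R 234 [-158.0, -157.0, -154.0, -148.0]
wrist L 43 [-105.0, -105.0, -101.0, -96.0]
wrist R 5483 [-157.0, -157.0, -154.0, -147.0]
```

Request:
send_rows --targets '[[[0,0,0,0.0125,-0.0018,0,1],[0,0,0,0.0125,-0.0018,0,1],[0,0,0,0.0125,-0.0018,0,1],[0,0,0,0.0125,-0.0018,0,1],[0,0,0,0.0125,-0.0018,0,1],[0,0,0,0.0125,-0.0018,0,1],[0,0,0,0.005,-0.0007,0,1],[0,0,0,0.005,-0.0007,0,1]]]'

```text
time_s: 7.15
ee_pos: [502.1, -72.1, 45.9]
ee_rot: [180.0, -0.0, 172.2]
force: [-1.2, 0.3, 2.3]
gripper_width: 0.3
gripper_force: 0.8
```

Request:
send_rows --targets '[[[0,0,0,0.005,-0.0007,0,1],[0,0,0,0.005,-0.0007,0,1],[0,0,0,0.005,-0.0007,0,1]]]'

```text
time_s: 7.45
ee_pos: [505.0, -72.6, 45.9]
ee_rot: [180.0, -0.0, 172.2]
force: [-1.2, 0.8, 0.1]
gripper_width: 0.4
gripper_force: 0.8
```

Request:
send_rows --targets '[[[0,0,0,0.004,-0.0006,0,1],[0,0,0,0.004,-0.0006,0,1],[0,0,0,0.004,-0.0006,0,1]]]'

```text
time_s: 7.75
ee_pos: [506.3, -72.8, 45.9]
ee_rot: [180.0, -0.1, 172.2]
force: [-5.8, 1.4, 3.5]
gripper_width: 0.5
gripper_force: 3.0
```

Request:
send_rows --targets '[[[0,0,0,0.004,-0.0006,0,1],[0,0,0,0.004,-0.0006,0,1]]]'

```text
time_s: 7.95
ee_pos: [506.2, -72.8, 45.9]
ee_rot: [180.0, -0.3, 172.2]
force: [-9.8, 2.0, 7.6]
gripper_width: 0.4
gripper_force: 5.0
```

The left drawer is on its stop. I'll back off and go to the right drawer.

Request:
send_rows --targets '[[[0,0,0,-0.05,0.007,0,1],[0,0,0,-0.1,0.014,0,1],[0,0,0,-0.1,0.014,0,1],[0,0,0,-0.1,0.014,0,1],[0,0,0,-0.1,0.014,0,1],[0,0,0,-0.018,-0.13,0,1],[0,0,0,-0.018,-0.13,0,1],[0,0,0,-0.018,-0.13,0,1],[0,0,0,-0.018,-0.13,0,1],[0,0,0,-0.018,-0.13,0,1],[0,0,0,0,0,0,1]]]'

```text
time_s: 9.05
ee_pos: [402.0, -193.5, 46.4]
ee_rot: [-179.9, 0.2, 172.0]
force: [0.1, 0.1, -0.2]
gripper_width: 0.3
gripper_force: 0.0
```

Run:
```python
from m import *
meas("3")
```

```text
tcp_u [-189.3  -68.5   46.4] F_u [ 0.1   0.09 -0.16]
scene L 119 [-88.0, -87.0, -85.0, -83.0]
scene R 110 [-159.0, -158.0, -156.0, -148.0]
scene tab [[-82.0, 60.0, 98.0], [-73.0, 67.0, 109.0], [-61.0, 71.0, 115.0]]
side L 24 [-86.0, -85.0, -84.0, -81.0]
side R 163 [-158.0, -157.0, -155.0, -149.0]
side tab [[-82.0, 51.0, 97.0], [-71.0, 56.0, 109.0], [-62.0, 69.0, 116.0]]
wrist R 4 [-157.0, -157.0, -157.0, -156.0]
```

Request:
send_rows --targets '[[[0,0,0,0.02,-0.0028,0,1],[0,0,0,0.02,-0.0028,0,1],[0,0,0,0.02,-0.0028,0,1],[0,0,0,0.02,-0.0028,0,1],[0,0,0,0.02,-0.0028,0,1],[0,0,0,0.02,-0.0028,0,1],[0,0,0,0.02,-0.0028,0,1],[0,0,0,0.02,-0.0028,0,1],[0,0,0,0.02,-0.0028,0,1],[0,0,0,0.02,-0.0028,0,1],[0,0,0,0.02,-0.0028,0,1],[0,0,0,0.02,-0.0028,0,1]]]'

```text
time_s: 10.4
ee_pos: [449.2, -197.3, 45.8]
ee_rot: [180.0, -0.0, 172.2]
force: [-1.9, 1.0, -1.0]
gripper_width: 0.6
gripper_force: 0.8
```

Request:
send_rows --targets '[[[0,0,0,0.02,-0.0028,0,1],[0,0,0,0.02,-0.0028,0,1],[0,0,0,0.02,-0.0028,0,1],[0,0,0,0.02,-0.0028,0,1],[0,0,0,0.02,-0.0028,0,1],[0,0,0,0.0125,-0.0018,0,1],[0,0,0,0.0125,-0.0018,0,1],[0,0,0,0.0125,-0.0018,0,1],[0,0,0,0.005,-0.0007,0,1]]]'

```text
time_s: 11.3
ee_pos: [477.9, -201.5, 46.0]
ee_rot: [-180.0, 0.0, 172.2]
force: [-1.8, 0.0, -0.7]
gripper_width: 0.6
gripper_force: 0.8
```

Request:
send_rows --targets '[[[0,0,0,0.008,-0.0011,0,1],[0,0,0,0.008,-0.0011,0,1],[0,0,0,0.008,-0.0011,0,1],[0,0,0,0.008,-0.0011,0,1],[0,0,0,0.005,-0.0007,0,1]]]'

```text
time_s: 11.8
ee_pos: [485.2, -202.5, 46.1]
ee_rot: [-180.0, 0.0, 172.2]
force: [-1.7, -0.4, 0.7]
gripper_width: 0.4
gripper_force: 0.8
```

Request:
send_rows --targets '[[[0,0,0,0.004,-0.0006,0,1],[0,0,0,0.004,-0.0006,0,1],[0,0,0,0.004,-0.0006,0,1]]]'

```text
time_s: 12.1
ee_pos: [487.4, -202.8, 46.1]
ee_rot: [-180.0, 0.0, 172.2]
force: [-1.1, -1.5, -0.5]
gripper_width: 0.3
gripper_force: 0.8
```

Request:
send_rows --targets '[[[0,0,0,0.004,-0.0006,0,1],[0,0,0,0.004,-0.0006,0,1],[0,0,0,0.004,-0.0006,0,1]]]'

```text
time_s: 12.4
ee_pos: [489.8, -203.1, 46.1]
ee_rot: [180.0, 0.0, 172.2]
force: [-2.3, -1.1, 0.5]
gripper_width: 0.2
gripper_force: 0.8
```

Request:
send_rows --targets '[[[0,0,0,0.004,-0.0006,0,1],[0,0,0,0.004,-0.0006,0,1]]]'

```text
time_s: 12.6
ee_pos: [491.4, -203.3, 46.0]
ee_rot: [180.0, 0.0, 172.2]
force: [-1.4, -0.8, 0.4]
gripper_width: 0.4
gripper_force: 0.8
```

Request:
send_rows --targets '[[[0,0,0,0.004,-0.0006,0,1],[0,0,0,0.004,-0.0006,0,1]]]'

```text
time_s: 12.8
ee_pos: [491.6, -203.2, 45.9]
ee_rot: [180.0, -0.2, 172.2]
force: [-6.4, -1.6, 5.5]
gripper_width: 0.3
gripper_force: 3.4
```

Run:
```python
from m import *
meas("4")
```

```text
tcp_u [-99.2 -65.7  45.9] F_u [-6.15 -2.52  5.5 ]
scene L 152 [-88.0, -87.0, -85.0, -83.0]
scene R 29 [-83.0, -83.0, -82.0, -80.0]
scene tab [[-85.0, 59.0, 97.0], [-73.0, 67.0, 110.0], [-62.0, 71.0, 115.0]]
side R 2 [-82.0, -82.0, -81.0, -81.0]
wrist L 2245 [-85.0, -85.0, -84.0, -80.0]
wrist R 16 [-81.0, -81.0, -81.0, -80.0]
```

The right drawer is on its stop too. The two stops together give a unit yaw of about -9.6°. I'll retreat, rise and go to the left of the tab.

Request:
send_rows --targets '[[[0,0,0,-0.1,0.017,0,1],[0,0,0,-0.1,0.017,0,1],[0,0,-0.018,0,0,0.2,1],[0,0,0,0,0,0.2,1],[0,0,0,0,0,0.2,1],[0,0,0,0.09,0.15,0,1],[0,0,0,0.09,0.15,0,1],[0,0,0,0.09,0.15,0,1],[0,0,0,0.09,0.15,0,1],[0,0,0,0.09,0.15,0,1],[0,0,0,0,0,0,1]]]'

```text
time_s: 14.05
ee_pos: [545.7, -43.3, 166.1]
ee_rot: [179.9, 0.2, 170.8]
force: [0.1, -1.0, -0.5]
gripper_width: 0.1
gripper_force: 0.0
```

```bash
sed -i "s/'z',-8,/'z',-9.6,/" m.py
python3 - <<'E'
from m import *
print(s["ee_pos"],s["ee_rot"])
meas("5")
a=cv2.imread("pics/scene5.png")[140:260,210:370];b=cv2.imread("pics/side5.png")[180:300,240:400]
cv2.imwrite("pics/c5.png",cv2.resize(np.hstack([a,b]),(800,300),interpolation=cv2.INTER_CUBIC))
E
```

```text
tcp_u [-70.7  98.3 166.1] F_u [ 0.29 -0.96 -0.46]
[545.68710853 -43.30226627 166.05367681] [1.79861635e+02 1.75846337e-01 1.70769961e+02]
scene L 158 [-90.0, -89.0, -87.0, -85.0]
scene R 83 [-82.0, -81.0, -80.0, -78.0]
scene tab [[-85.0, 56.0, 96.0], [-75.0, 65.0, 109.0], [-62.0, 69.0, 116.0]]
side L 23 [-88.0, -88.0, -86.0, -84.0]
side tab [[-84.0, 48.0, 99.0], [-74.0, 54.0, 109.0], [-64.0, 66.0, 116.0]]
wrist L 425 [-87.0, -87.0, -85.0, -84.0]
wrist R 499 [-80.0, -80.0, -79.0, -78.0]
wrist tab [[-84.0, 54.0, 103.0], [-74.0, 61.0, 111.0], [-62.0, 67.0, 113.0]]
```

View pics/c5.png

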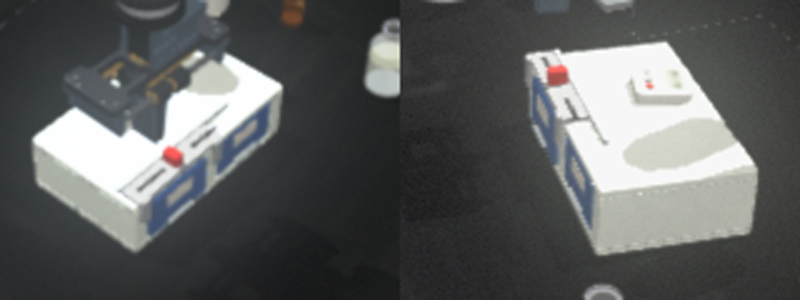

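```bash
sed -i "s/'z',-9.6,/'z',-7,/" m.py
python3 - <<'E'
from m import *
A=[]
for n in("scene","side","wrist"):
    im,d=optics.grab_frame(n);p=((cloud(n,d)-O)@R).reshape(-1,3);c=im.reshape(-1,3).astype(int);ok=d.ravel()>0
    m=ok&(c[:,2]>c[:,0]+40)&(p[:,2]>18)&(p[:,2]<68)&(abs(p[:,0]+85)<15)
    for nm,lo,hi in(("L",0,140),("R",-140,0)):
        q=p[m&(p[:,1]>lo)&(p[:,1]<hi)]
        if len(q)>15: print(n,nm,len(q),q[:,0].mean().round(1),q[:,1].mean().round(1),"slope deg",np.degrees(np.polyfit(q[:,1],q[:,0],1)[0]).round(2))
    # top edges
    t=ok&(p[:,2]>81)&(p[:,2]<89)&(abs(p[:,0])<110)&(abs(p[:,1])<165)&(c.min(1)>120);q=p[t]
    E=[];
    for y in range(-120,121,8):
        g=q[abs(q[:,1]-y)<4]
        if len(g)>5: E.append((y,np.percentile(g[:,0],97)))
    E=np.array(E);
    if len(E)>5:
        k=np.polyfit(E[:,0],E[:,1],1);r=E[:,1]-np.polyval(k,E[:,0]);g=abs(r)<2*np.std(r);print(n,"back edge deg",np.degrees(np.polyfit(E[g,0],E[g,1],1)[0]).round(2))
    w=ok&(p[:,2]>18)&(p[:,2]<80)&(c.min(1)>100)&(abs(p[:,0]+85)<8)
    for lo,hi in((-140,-118),(-11,11),(118,140)):
        g=p[w&(p[:,1]>lo)&(p[:,1]<hi)]
        if len(g)>5: print(n,"frame",lo,len(g),np.median(g[:,0]).round(1))
E
```

```text
tcp_u [-68.5  97.7 165.8] F_u [ 0.3  -0.19 -0.12]
scene L 113 -83.9 73.7 slope deg 0.92
scene R 77 -82.6 -64.8 slope deg 1.02
scene back edge deg 16.19
scene frame -140 44 -83.9
scene frame -11 53 -82.0
scene frame 118 59 -79.6
side back edge deg 0.67
side frame -140 102 -83.3
side frame -11 52 -82.0
side frame 118 29 -82.8
wrist R 374 -82.5 -94.0 slope deg 1.16
wrist back edge deg -6.89
wrist frame -140 11 -83.0
```

Against the white frame the left front could still be about 1–2 mm proud, because the upper finger may have met the tab, which sits flush with the front. I'll push it again with the tool tilted back so that only the fingertip can touch.

Request:
send_rows --targets '[[[-0.007,-0.055,0,-0.08,-0.035,0,1],[-0.007,-0.055,0,-0.08,-0.035,0,1],[0,0,0,-0.08,-0.035,0,1],[0,0,0,-0.08,-0.035,0,1],[0,0,0,0,0,0,1],[0,0,0,0,0,-0.15,1],[0,0,0,0,0,-0.15,1],[0,0,0,0,0,-0.15,1],[0,0,0,0,0,-0.15,1],[0,0,0,0,0,0,1]]]'

```text
time_s: 15.35
ee_pos: [477.5, -74.5, 42.7]
ee_rot: [179.6, 9.5, 170.5]
force: [-0.3, -0.1, -0.0]
gripper_width: 0.3
gripper_force: 0.0
```

Run:
```python
from m import *
print(s["ee_pos"],s["ee_rot"])
```

```text
tcp_u [-130.    62.1   42.7] F_u [-0.3  -0.1  -0.04]
[477.50964598 -74.48564954  42.72001519] [179.58850115   9.52774031 170.49047147]
```

Request:
send_rows --targets '[[[0,0,0,0.02,-0.0025,0.005,1],[0,0,0,0.02,-0.0025,0.005,1],[0,0,0,0.02,-0.0025,0.005,1],[0,0,0,0.02,-0.0025,0,1],[0,0,0,0.02,-0.0025,0,1],[0,0,0,0.01,-0.0013,0,1],[0,0,0,0.005,-0.0007,0,1],[0,0,0,0.005,-0.0007,0,1]]]'

```text
time_s: 16.15
ee_pos: [502.8, -77.8, 48.9]
ee_rot: [179.6, 10.0, 170.5]
force: [0.0, 0.2, -0.6]
gripper_width: 0.3
gripper_force: 0.0
```

Request:
send_rows --targets '[[[0,0,0,0.004,-0.0005,0,1],[0,0,0,0.004,-0.0005,0,1],[0,0,0,0.004,-0.0005,0,1]]]'

```text
time_s: 16.45
ee_pos: [505.3, -78.1, 48.9]
ee_rot: [179.6, 10.0, 170.5]
force: [-1.1, 0.4, -0.2]
gripper_width: 0.2
gripper_force: 0.0
```

Request:
send_rows --targets '[[[0,0,0,0.004,-0.0005,0,1],[0,0,0,0.004,-0.0005,0,1]]]'

```text
time_s: 16.65
ee_pos: [506.3, -78.2, 48.8]
ee_rot: [179.6, 9.9, 170.5]
force: [-1.7, -0.5, 0.3]
gripper_width: 0.6
gripper_force: 0.8
```

Request:
send_rows --targets '[[[0,0,0,0.004,-0.0005,0,1],[0,0,0,0.004,-0.0005,0,1]]]'

```text
time_s: 16.85
ee_pos: [508.2, -78.4, 48.9]
ee_rot: [179.6, 9.9, 170.5]
force: [-1.0, -0.3, -0.0]
gripper_width: 0.5
gripper_force: 0.8
```

Request:
send_rows --targets '[[[0,0,0,0.004,-0.0005,0,1],[0,0,0,0.004,-0.0005,0,1]]]'

```text
time_s: 17.05
ee_pos: [510.0, -78.7, 48.9]
ee_rot: [179.6, 9.9, 170.5]
force: [-2.0, 0.4, 0.4]
gripper_width: 0.8
gripper_force: 0.8
```

It is moving under friction alone, so it had been short. I'll continue.

Request:
send_rows --targets '[[[0,0,0,0.004,-0.0005,0,1],[0,0,0,0.004,-0.0005,0,1]]]'

```text
time_s: 17.25
ee_pos: [510.4, -78.8, 48.7]
ee_rot: [179.6, 9.8, 170.5]
force: [-6.7, -0.0, 4.7]
gripper_width: 0.7
gripper_force: 3.4
```

Request:
send_rows --targets '[[[0,0,0,0.004,-0.0005,0,1],[0,0,0,0.004,-0.0005,0,1]]]'

```text
time_s: 17.45
ee_pos: [510.5, -78.7, 48.5]
ee_rot: [179.6, 9.6, 170.5]
force: [-10.3, 0.8, 7.6]
gripper_width: 0.5
gripper_force: 4.9
```

Request:
send_rows --targets '[[[0,0,0,-0.07,0.009,0,1],[0,0,0,-0.08,0.01,0,1],[0,0,0,-0.017,-0.13,0,1],[0,0,0,-0.017,-0.13,0,1],[0,0,0,-0.017,-0.13,0,1],[0,0,0,-0.017,-0.13,0,1],[0,0,0,-0.017,-0.13,0,1],[0,0,0,0,0,0,1]]]'

```text
time_s: 18.25
ee_pos: [467.7, -208.4, 49.6]
ee_rot: [179.7, 10.2, 170.3]
force: [0.2, 0.3, -0.2]
gripper_width: 0.4
gripper_force: 0.0
```

```bash
sed -i "s/'z',-7,/'z',-7.5,/" m.py
python3 - <<'E'
from m import *
print(s["ee_pos"],s["ee_rot"]);meas("6")
E
```

```text
tcp_u [-122.8  -73.    49.6] F_u [ 0.16  0.27 -0.22]
[ 467.68496749 -208.3538645    49.56653177] [179.6974264   10.19007153 170.32540355]
scene L 58 [-83.0, -82.0, -81.0, -80.0]
scene R 16 [-83.0, -83.0, -82.0, -80.0]
scene tab [[-83.0, 60.0, 97.0], [-72.0, 68.0, 110.0], [-60.0, 71.0, 115.0]]
side tab [[-77.0, 51.0, 98.0], [-68.0, 55.0, 106.0], [-62.0, 60.0, 114.0]]
wrist L 2429 [-82.0, -81.0, -81.0, -80.0]
wrist R 2 [-82.0, -82.0, -82.0, -82.0]
```

Request:
send_rows --targets '[[[0,0,0,0.02,-0.0026,0,1],[0,0,0,0.02,-0.0026,0,1],[0,0,0,0.02,-0.0026,0,1],[0,0,0,0.02,-0.0026,0,1],[0,0,0,0.01,-0.0013,0,1],[0,0,0,0.005,-0.0007,0,1],[0,0,0,0.005,-0.0007,0,1]]]'

```text
time_s: 19.1
ee_pos: [486.3, -207.8, 48.9]
ee_rot: [179.6, 10.0, 170.5]
force: [0.0, 0.3, 1.1]
gripper_width: 0.4
gripper_force: 0.0
```

Request:
send_rows --targets '[[[0,0,0,0.004,-0.0005,0,1],[0,0,0,0.004,-0.0005,0,1],[0,0,0,0.004,-0.0005,0,1]]]'

```text
time_s: 19.4
ee_pos: [488.7, -208.2, 49.0]
ee_rot: [179.6, 10.0, 170.5]
force: [0.4, 0.4, -0.4]
gripper_width: 0.3
gripper_force: 0.0
```

Request:
send_rows --targets '[[[0,0,0,0.004,-0.0005,0,1],[0,0,0,0.004,-0.0005,0,1]]]'

```text
time_s: 19.6
ee_pos: [490.4, -208.4, 49.0]
ee_rot: [179.6, 10.0, 170.5]
force: [-0.3, 0.7, -0.2]
gripper_width: 0.4
gripper_force: 0.0
```

Request:
send_rows --targets '[[[0,0,0,0.004,-0.0005,0,1],[0,0,0,0.004,-0.0005,0,1]]]'

```text
time_s: 19.8
ee_pos: [491.5, -208.5, 48.9]
ee_rot: [179.6, 9.9, 170.5]
force: [-3.0, -0.7, 2.2]
gripper_width: 0.7
gripper_force: 1.1
```

Request:
send_rows --targets '[[[0,0,0,0.004,-0.0005,0,1],[0,0,0,0.004,-0.0005,0,1]]]'

```text
time_s: 20.0
ee_pos: [491.8, -208.4, 48.7]
ee_rot: [179.6, 9.8, 170.6]
force: [-7.4, -0.2, 5.7]
gripper_width: 0.3
gripper_force: 3.7
```

Request:
send_rows --targets '[[[0,0,0,0.004,-0.0005,0,1],[0,0,0,0.004,-0.0005,0,1]]]'

```text
time_s: 20.2
ee_pos: [491.9, -208.3, 48.4]
ee_rot: [179.6, 9.6, 170.6]
force: [-10.9, -1.3, 7.7]
gripper_width: 0.2
gripper_force: 5.5
```

Both drawers are on their stops, and the two stop positions agree with a yaw of -8.2°. Next is the lock bar: retreat, rise, straighten the tool and go to the left of the tab.

Request:
send_rows --targets '[[[0,0,0,-0.07,0.009,0,1],[0,0,0,-0.07,0.009,0,1],[0.007,0.055,0,0,0,0.2,1],[0.007,0.055,0,0,0,0.2,1],[0,0,0.01,0,0,0.2,1],[0,0,0,0.072,0.156,0,1],[0,0,0,0.072,0.156,0,1],[0,0,0,0.072,0.156,0,1],[0,0,0,0.072,0.156,0,1],[0,0,0,0.072,0.156,0,1],[0,0,0,0,0,0,1]]]'

```text
time_s: 21.3
ee_pos: [540.0, -46.2, 168.8]
ee_rot: [179.9, 0.1, 171.7]
force: [-0.1, -0.2, -0.5]
gripper_width: 0.7
gripper_force: 0.0
```

```bash
sed -i "s/'z',-7.5,/'z',-8.2,/" m.py
python3 - <<'E'
from m import *
print(s["ee_pos"],s["ee_rot"]);meas("7")
E
```

```text
tcp_u [-73.4  96.3 168.8] F_u [-0.09 -0.25 -0.5 ]
[540.04460944 -46.23583246 168.79166715] [1.79885614e+02 7.41230719e-02 1.71667163e+02]
scene L 97 [-84.0, -83.0, -82.0, -80.0]
scene R 77 [-84.0, -83.0, -81.0, -80.0]
scene tab [[-83.0, 59.0, 98.0], [-73.0, 66.0, 109.0], [-61.0, 71.0, 114.0]]
side tab [[-82.0, 50.0, 97.0], [-72.0, 56.0, 109.0], [-62.0, 66.0, 115.0]]
wrist R 560 [-81.0, -81.0, -81.0, -80.0]
wrist tab [[-82.0, 56.0, 99.0], [-72.0, 63.0, 111.0], [-60.0, 69.0, 113.0]]
```

Request:
send_rows --targets '[[[0,0,0,0,0,-0.085,1],[0,0,0,0,0,-0.085,1],[0,0,0,0,0,-0.085,1],[0,0,0,0,0,-0.085,1],[0,0,0,0,0,0,1]]]'

```text
time_s: 21.95
ee_pos: [536.7, -50.4, 99.0]
ee_rot: [-180.0, -0.3, 171.3]
force: [-1.5, 0.4, -0.1]
gripper_width: 0.3
gripper_force: 0.0
```

Request:
send_rows --targets '[[[0,0,0,-0.0028,-0.02,0,1],[0,0,0,-0.0028,-0.02,0,1],[0,0,0,-0.0028,-0.02,0,1],[0,0,0,-0.0028,-0.02,0,1],[0,0,0,-0.0028,-0.02,0,1],[0,0,0,-0.0028,-0.02,0,1],[0,0,0,-0.0028,-0.02,0,1]]]'

```text
time_s: 22.65
ee_pos: [535.5, -77.6, 101.2]
ee_rot: [180.0, 0.0, 171.5]
force: [0.7, 1.9, 0.9]
gripper_width: 0.8
gripper_force: 0.9
```

Request:
send_rows --targets '[[[0,0,0,-0.0028,-0.02,0,1],[0,0,0,-0.0028,-0.02,0,1],[0,0,0,-0.0014,-0.01,0,1],[0,0,0,-0.0014,-0.01,0,1],[0,0,0,-0.0007,-0.005,0,1],[0,0,0,-0.0007,-0.005,0,1]]]'

```text
time_s: 23.25
ee_pos: [533.3, -91.5, 101.0]
ee_rot: [180.0, 0.0, 171.5]
force: [1.9, 0.1, 0.5]
gripper_width: 0.4
gripper_force: 0.8
```

Request:
send_rows --targets '[[[0,0,0,-0.0007,-0.005,0,1],[0,0,0,-0.0007,-0.005,0,1],[0,0,0,-0.0007,-0.005,0,1]]]'

```text
time_s: 23.55
ee_pos: [532.9, -94.4, 101.0]
ee_rot: [180.0, 0.0, 171.5]
force: [1.4, 1.7, 1.6]
gripper_width: 0.5
gripper_force: 0.8
```

Request:
send_rows --targets '[[[0,0,0,-0.0007,-0.005,0,1],[0,0,0,-0.0007,-0.005,0,1],[0,0,0,-0.0007,-0.005,0,1]]]'

```text
time_s: 23.85
ee_pos: [532.4, -97.5, 101.0]
ee_rot: [180.0, 0.0, 171.5]
force: [2.1, 1.1, 0.9]
gripper_width: 0.4
gripper_force: 0.8
```

Request:
send_rows --targets '[[[0,0,0,-0.0006,-0.004,0,1],[0,0,0,-0.0006,-0.004,0,1],[0,0,0,-0.0006,-0.004,0,1]]]'

```text
time_s: 24.15
ee_pos: [532.0, -99.9, 101.0]
ee_rot: [180.0, 0.0, 171.4]
force: [1.9, 2.0, 1.4]
gripper_width: 0.7
gripper_force: 0.8
```

Request:
send_rows --targets '[[[0,0,0,-0.0006,-0.004,0,1],[0,0,0,-0.0006,-0.004,0,1],[0,0,0,-0.0006,-0.004,0,1]]]'

```text
time_s: 24.45
ee_pos: [531.9, -100.8, 101.0]
ee_rot: [179.8, 0.0, 171.4]
force: [3.0, 8.1, 0.6]
gripper_width: 0.7
gripper_force: 4.3
```

Run:
```python
from m import *
print(s["ee_pos"],s["ee_rot"]);meas("8")
```

```text
tcp_u [-73.7  41.1 101. ] F_u [1.78 8.48 0.55]
[ 531.92514026 -100.77487275  100.99443706] [1.79818075e+02 4.79161714e-03 1.71385023e+02]
scene L 120 [-84.0, -83.0, -82.0, -80.0]
scene R 111 [-84.0, -83.0, -81.0, -80.0]
side tab [[-82.0, 14.0, 98.0], [-73.0, 19.0, 109.0], [-63.0, 27.0, 117.0]]
wrist L 631 [-81.0, -81.0, -81.0, -80.0]
wrist R 1210 [-81.0, -81.0, -80.0, -80.0]
wrist tab [[-82.0, 20.0, 97.0], [-82.0, 25.0, 102.0], [-81.0, 29.0, 107.0]]
```

Request:
send_rows --targets '[[[0,0,0,-0.0006,-0.004,0,1],[0,0,0,-0.0006,-0.004,0,1],[0,0,0,0,0,0,1]]]'

```text
time_s: 24.9
ee_pos: [531.9, -100.9, 101.0]
ee_rot: [179.7, 0.0, 171.3]
force: [3.1, 11.2, 2.3]
gripper_width: 0.4
gripper_force: 5.9
```

Request:
send_rows --targets '[[[0,0,0,0.007,0.05,0,1],[0,0,0,0.014,0.1,0,1],[0,0,0,0,0,0.2,1],[0,0,0,0,0,0.2,1],[0,0,0,-0.2,0.1,0.1,1],[0,0,0,-0.2,0.1,0,1],[0,0,0,-0.2,0.1,0,1],[0,0,0,0,0,0,1]]]'

```text
time_s: 25.7
ee_pos: [409.5, -12.7, 200.4]
ee_rot: [-179.9, -0.3, 171.6]
force: [0.9, -0.7, -0.8]
gripper_width: 0.4
gripper_force: 0.0
```

Run:
```python
from m import *
meas("9")
a=cv2.imread("pics/scene9.png")[140:260,210:370];b=cv2.imread("pics/side9.png")[180:300,240:400]
cv2.imwrite("pics/c9.png",cv2.resize(np.hstack([a,b]),(800,300),interpolation=cv2.INTER_CUBIC))
```

```text
tcp_u [-207.4  110.9  200.4] F_u [ 0.99 -0.61 -0.82]
scene L 79 [-85.0, -83.0, -82.0, -80.0]
side tab [[-82.0, 13.0, 98.0], [-73.0, 19.0, 109.0], [-61.0, 26.0, 115.0]]
wrist L 11 [-80.0, -80.0, -79.0, -78.0]
wrist R 809 [-80.0, -80.0, -79.0, -78.0]
```

View pics/c9.png

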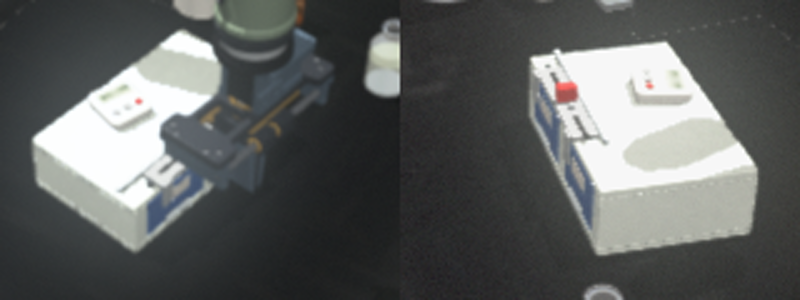

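The picture shows both blue fronts flush and the red tab moved right to about (567,92). The timer has not moved, and the arm is clear of everything.

```bash
python3 -c "
from workcell import env
print(env.job_done())"
```

```text
the job is handed in; nothing more can be done
None
```

I pushed both drawers fully home, then slid the lock bar to its right-hand stop and handed the job in at about 26 s. The left drawer needed a second push because the first stopped about 4 mm short, when the upper finger probably met the red tab or bar at roughly 10 N.

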